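Sort a sampling round into racks and rocker

ROBOT

A 7-joint arm with a two-finger parallel gripper is mounted at the origin on a cart in front of the work surface, level with it; the furniture and walls round the work are solid. World frame = base frame: x ahead of the robot, y to its left, z up, the work surface at z = 0. Lengths are in mm, angles in rad, forces in N, time in s.
With the tool pointing down it reaches from about 400 to 875 mm from the base axis. Payload 4.4 kg.
Tool frame: the origin (TCP) lies at the very end of the fingers, on their centre line; the grasp point (between the pads) lies 19 mm behind it; z points along the fingers, y is the direction in which the jaws open and shut (so a half turn about z gives the same grasp; the last joint's range is limited). The gripper opens to 85 mm and grips with 20 to 120 N. Pads are 22 mm wide; open, the fingers measure 114 mm over their backs; the gripper's body (76 mm by 85 mm) begins 54 mm behind the grasp point. The pads swing forward as they close: fully open they stand 13 mm farther back than shut.
Start: joints at [1.209, 0.628, 0.038, 1.517, -0.027, 0.996, -0.02], TCP at [189.506, -621.776, 231.313] pointing down, gripper open.
Joint ranges: [-3.06, 3.06], [-0.37, 2.12], [-1.25, 1.32], [0.18, 2.47], [-1.1, 4.24], [0.23, 1.98], [-2.94, 2.94]. Speed limits (rad/s): [2.57, 2.57, 3.14, 3.14, 3.14, 3.14, 3.14].

INTERFACE

Orientations are given as [roll, pitch, yaw] about the fixed x, y, z axes, in that order (R = Rz(yaw) Ry(pitch) Rx(roll)).
In Python, from cell import ctrl, eyes gives the robot as it stands.
- The arm moves only by the tool move_arm, never from a script. Its argument "increments" is a list of rows, each a list of 6 numbers: the shift along the tool's x, y, z in cm, then the turn, a rotation vector about the tool's x, y, z in degrees. In form: [[x, y, z, wx, wy, wz], ...]. A call has 1 to 20 rows; each row is the pose to reach, as a shift and turn from the pose commanded when the call began, along the tool's axes at that moment; what a row does not reach only later rows make up. A row lasts 1/10 s, in which the tool goes at most 50 mm and 8.59 degrees, less where a joint would pass 70% of its speed; a pose out of reach is approached as far as the arm can. A call with a gripper value outside its range is refused whole. "grip" is the opening, from -1 (shut) to 1 (fully open), set as the call begins (left out, the last holds). The fingers move at their own pace and stop on an object; the grip force is fixed at half the most. Time passes only in rows, so rows that repeat a pose let the fingers close. It gives the time, the measured TCP pose, the force and the opening at its end, in the units of the state.
- ctrl.read_state(): the state, without advancing time (a new reading comes with each control period).
- eyes.get_image(name): name is "side" or "top" or "wrist"; returns the picture (400x640x3 uint8, red, green, blue); there is no depth.
- eyes.calibration(name): a dict with "fx", "fy", "cx", "cy" (pixels), "dist" ([k1, k2, p1, p2, k3] as OpenCV has them; the pictures are not rectified), "pose" (4x4, takes a point from camera to world coordinates); the wrist camera has in their place "tool_from_camera" (4x4, takes a point from camera to tool coordinates, whose origin is the TCP and whose axes are the flange's). Camera axes: x right, y up, looking along -z (the intrinsics and any distortion apply to the point x, -y, -z); pixel columns grow to the right and rows downward; lengths in mm; the calibration is good to about 2 mm. A picture is of the moment at which its call begins: read the wrist's pose just before it. calibration takes no time and is no camera call.
- ctrl.finish_job(): hands the job in, once; it reports no verdict.
The state is a dict: "clock": time; "qpos": joint angles; "qd": joint speeds; "tau": joint torques, N m; "eef_pos": TCP position; "tool_rot": TCP orientation; "force": force on the tool from outside, world axes, zero at the start; "torque": the same for the moment, N m; "width": finger opening in mm.
Only numpy, scipy, OpenCV 4.12 (cv2) and the standard library are available. Lean on these libraries where they do the work, as an engineer would, in place of code of your own. Each camera call takes 0.05 s, during which the arm holds its last target. There are 200 camera calls.

TASK

The vials and tubes of the last sampling round are mixed up on the bench mat: put every one of them where its kind belongs. Stand the two black-capped sample vials upright in the two wells of the dark rack and the white-capped blank, which is kept apart from the samples, upright in either well of the white rack, and lay the two conical tubes on the tube rocker, one lengthwise in each trough, ready for mixing. Let no vial fall over, leave the beaker and the timer where they are, and let go of everything at the end.

Things in the scene. Friction and masses are not known exactly. Their poses are not given: they have to be found in the camera images.
- vial_amber: black-capped glass sample vial with amber contents, standing upright, 23 mm diameter and 44 mm tall: the glass body reaches up to 27 mm, the cap above it (28 to 44 mm) is 18 mm across. Origin: centre of its underside; z up its axis.
- vial_green: black-capped glass sample vial with pale green contents, standing upright, 23 mm diameter and 44 mm tall: the glass body reaches up to 27 mm, the cap above it (28 to 44 mm) is 18 mm across. Origin: centre of its underside; z up its axis.
- vial_white: white-capped glass vial with whitish contents (the blank), standing upright, 23 mm diameter and 44 mm tall: the glass body reaches up to 27 mm, the cap above it (28 to 44 mm) is 18 mm across. Origin: centre of its underside; z up its axis.
- tube_blue: blue-capped white 15 ml conical tube, closed, lying on its side, 18 mm across, 116 mm long and 18 mm high; it does not roll. Origin: midway along it, at its underside; y runs along the tube, z up; grip it across its middle.
- tube_orange: orange-capped white 15 ml conical tube, closed, lying on its side, 18 mm across, 116 mm long and 18 mm high; it does not roll. Origin: midway along it, at its underside; y runs along the tube, z up; grip it across its middle.
- dark_rack: dark grey, nearly black two-well vial rack, a block fixed to the mat, 66 x 130 x 18 mm; two round wells in its top, 35 mm across, mouths bevelled to 41 mm, 14 mm deep, grey floors (a vial shows its upper 30 mm). Origin: centre of its underside; x along its short side, y along its long side, z up. Well centres x = 0, y = -30 and +30 mm; well floors z = 4 mm.
- white_rack: white two-well vial rack, a block fixed to the mat, 66 x 130 x 18 mm; two round wells in its top, 35 mm across, mouths bevelled to 41 mm, 14 mm deep, grey floors (a vial shows its upper 30 mm). Origin: centre of its underside; x along its short side, y along its long side, z up. Well centres x = 0, y = -30 and +30 mm; well floors z = 4 mm.
- rocker: tube rocker, fixed: light grey base, level metal platform (stays still), 108 x 146 mm, two dark blue-lined troughs side by side. Origin: centre of its underside; y along the troughs, z up. Trough centres x = -26 and +26 mm, y = 0, floors z = 46 mm, 40 mm wide, 136 mm long; middle rib 12 mm wide, side ribs and end walls 5 to 6 mm, tops at z = 53 mm at most. A tube may point either way.
- beaker: clear glass beaker, empty, 60 mm across and 70 mm high, loose, standing at the right edge of the mat; a bystander. Origin: centre of its underside.
- timer: white bench timer, 66 x 66 x 20 mm, loose, lying at the left edge of the mat; a bystander. Origin: centre of its underside.

How it is judged (in metres and radians):
At the end, for the whole second after the job is handed in: Black-capped vials in different wells of the dark rack, white-capped in a white-rack well (10 mm sideways, 4 mm of the floor, 0.15 rad of upright); one tube per rocker trough (13 mm across, 15 mm along, 4 mm of the floor, 0.25 rad); all released, at rest ((((x of vial_amber in the frame of dark_rack between -0.01 and 0.01 m and y of vial_amber in the frame of dark_rack between -0.04 and -0.02 m and z of vial_amber in the frame of dark_rack between 0 and 0.008 m and angle between vial_amber's own z axis and vertical below 0.15 rad) and (x of vial_green in the frame of dark_rack between -0.01 and 0.01 m and y of vial_green in the frame of dark_rack between 0.02 and 0.04 m and z of vial_green in the frame of dark_rack between 0 and 0.008 m and angle between vial_green's own z axis and vertical below 0.15 rad)) or ((x of vial_amber in the frame of dark_rack between -0.01 and 0.01 m and y of vial_amber in the frame of dark_rack between 0.02 and 0.04 m and z of vial_amber in the frame of dark_rack between 0 and 0.008 m and angle between vial_amber's own z axis and vertical below 0.15 rad) and (x of vial_green in the frame of dark_rack between -0.01 and 0.01 m and y of vial_green in the frame of dark_rack between -0.04 and -0.02 m and z of vial_green in the frame of dark_rack between 0 and 0.008 m and angle between vial_green's own z axis and vertical below 0.15 rad))) and ((x of vial_white in the frame of white_rack between -0.01 and 0.01 m and y of vial_white in the frame of white_rack between -0.04 and -0.02 m and z of vial_white in the frame of white_rack between 0 and 0.008 m and angle between vial_white's own z axis and vertical below 0.15 rad) or (x of vial_white in the frame of white_rack between -0.01 and 0.01 m and y of vial_white in the frame of white_rack between 0.02 and 0.04 m and z of vial_white in the frame of white_rack between 0 and 0.008 m and angle between vial_white's own z axis and vertical below 0.15 rad)) and (((x of tube_blue in the frame of rocker between -0.039 and -0.013 m and y of tube_blue in the frame of rocker between -0.015 and 0.015 m and z of tube_blue in the frame of rocker between 0.042 and 0.05 m and angle between the y axis of tube_blue and the y axis of rocker, either way round below 0.25 rad) and (x of tube_orange in the frame of rocker between 0.013 and 0.039 m and y of tube_orange in the frame of rocker between -0.015 and 0.015 m and z of tube_orange in the frame of rocker between 0.042 and 0.05 m and angle between the y axis of tube_orange and the y axis of rocker, either way round below 0.25 rad)) or ((x of tube_blue in the frame of rocker between 0.013 and 0.039 m and y of tube_blue in the frame of rocker between -0.015 and 0.015 m and z of tube_blue in the frame of rocker between 0.042 and 0.05 m and angle between the y axis of tube_blue and the y axis of rocker, either way round below 0.25 rad) and (x of tube_orange in the frame of rocker between -0.039 and -0.013 m and y of tube_orange in the frame of rocker between -0.015 and 0.015 m and z of tube_orange in the frame of rocker between 0.042 and 0.05 m and angle between the y axis of tube_orange and the y axis of rocker, either way round below 0.25 rad))) and linear speed of each of vial_amber, vial_green, vial_white, tube_blue, tube_orange below 0.02 m/s and contact force between each of vial_amber, vial_green, vial_white, tube_blue, tube_orange and the fingers below 0.05 N); the robot touches nothing.
It fails at once if a vial falls over (more than 0.7 rad) (angle between any of vial_amber, vial_green, vial_white's own z axis and vertical above 0.7 rad).
It fails at once if the beaker or the timer is moved more than 25 mm (distance of any of beaker, timer from where it was at the start of the episode above 0.025 m).
It also fails if it takes over 120 s, if anything falls off the work surface, if the arm or the gripper's body presses on something with over 40 N, if the wrist force passes 120 N, or if a joint passes its speed limit or range.

## Working session

There is one attempt and no reset: what is moved stays moved. The work goes in short steps, Python scripts to look and compute and a tool call to move; the robot and the scene stay as the last step left them, time stands still between calls to the robot, and variables do not carry over. Pictures are saved under pics/ and viewed, about 12 in all and at most 16, crops included, and the job is handed in when it is done.

Besides the shell and the picture viewer there is one more tool, called in YAML: its name, and indented under it one key for each argument. move_arm: Moves the arm, as the interface text tells. Its arguments: {"type":"object","properties":{"increments":{"type":"array","items":{"type":"array","items":{"type":"number"}}},"grip":{"type":"number"}},"required":["increments"]}

```bash
mkdir -p pics; ls; python3 - <<'E'
from cell import ctrl, eyes
import cv2
s=ctrl.read_state(); print(s)
for n in("side","top","wrist"):
    im=eyes.get_image(n); cv2.imwrite(f"pics/{n}0.png",im[:,:,::-1]); print(n,eyes.calibration(n))
E
```

```text
pics
{'clock': 0.0, 'qpos': array([ 1.20921296,  0.62934685,  0.03842521,  1.51838975, -0.02700133,
        0.99627036, -0.02001719]), 'qd': array([ 0.00073174,  0.00089131, -0.00249704, -0.00082984, -0.00025464,
       -0.00038513,  0.00108705]), 'tau': array([-1.53341748e-04, -5.63397861e+01,  1.22628238e+00, -1.93441290e+01,
        1.10514939e-02,  1.05679934e-02, -6.44698545e-06]), 'eef_pos': array([ 189.32202506, -621.16111503,  230.38134215]), 'tool_rot': array([-3.13969586e+00,  1.44798059e-05,  2.95778508e-01]), 'force': array([-0.59830307,  0.64047867,  0.10911705]), 'torque': array([-0.01275826,  0.00328373,  0.03681547]), 'width': 85.30398964195517}
side {'fx': 463.9693074487055, 'fy': 463.9693074487055, 'cx': 315.40364708575146, 'cy': 203.2436604578484, 'dist': array([-0.06975641,  0.        ,  0.        ,  0.        ,  0.        ]), 'pose': array([[-8.51576672e-01,  2.51690154e-01, -4.59857845e-01,
        -6.36017409e+01],
       [-5.23954147e-01, -3.80181133e-01,  7.62190500e-01,
         1.00684068e+03],
       [ 1.70065678e-02,  8.90008074e-01,  4.55627484e-01,
    
[... 483 characters left out ...]
50379e-02,  1.23522720e-01,  9.92082419e-01,
         1.32858308e+03],
       [ 0.00000000e+00,  0.00000000e+00,  0.00000000e+00,
         1.00000000e+00]])}
wrist {'fx': 282.0780066875155, 'fy': 282.0780066875155, 'cx': 326.64858677598994, 'cy': 198.38449664185313, 'dist': array([0.0079207, 0.       , 0.       , 0.       , 0.       ]), 'tool_from_camera': array([[-7.05234850e-04,  9.46476357e-01,  3.22772378e-01,
         8.40027436e+01],
       [ 9.99998741e-01,  2.08729375e-04,  1.57286242e-03,
        -3.39382154e-01],
       [ 1.42130502e-03,  3.22773081e-01, -9.46475313e-01,
        -1.43163953e+02],
       [ 0.00000000e+00,  0.00000000e+00,  0.00000000e+00,
         1.00000000e+00]])}
```

View pics/top0.png

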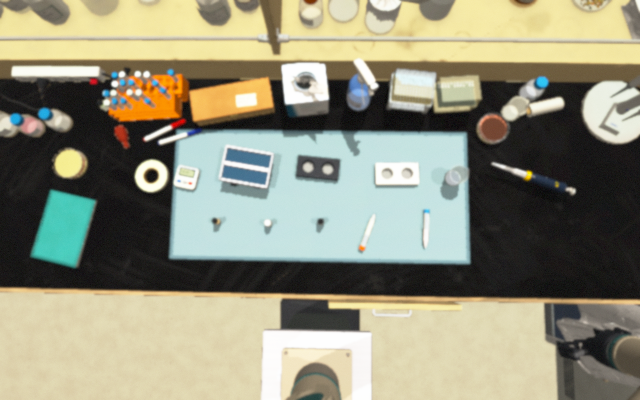

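View pics/side0.png

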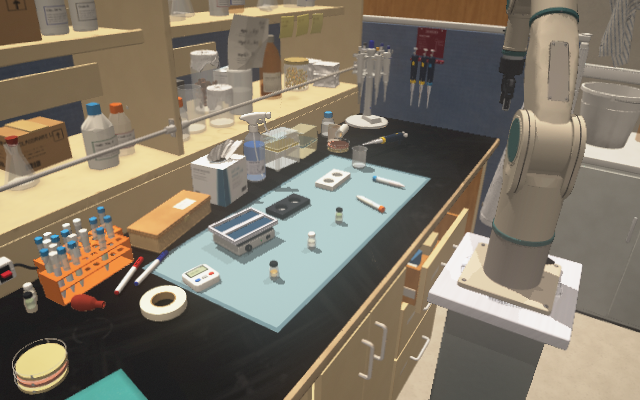

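Top view: amber vial near (216,221), white vial (267,225), green vial (320,224), orange tube (368,232), blue tube (426,228), rocker (246,167), dark rack (318,168), white rack (397,174), beaker (455,176), timer (186,178). The side view agrees with this layout.

```bash
cat > h.py <<'E'
import numpy as np, cv2
from scipy.spatial.transform import Rotation as R
from cell import ctrl, eyes
def campose(n,s=None):
    c=eyes.calibration(n)
    if n!="wrist": return c,np.array(c["pose"])
    T=np.eye(4); T[:3,:3]=R.from_euler("xyz",s["tool_rot"]).as_matrix(); T[:3,3]=s["eef_pos"]
    return c,T@np.array(c["tool_from_camera"])
def cast(n,px,z,s=None):
    c,T=campose(n,s); K=np.array([[c["fx"],0,c["cx"]],[0,c["fy"],c["cy"]],[0,0,1]])
    u=cv2.undistortPoints(np.array(px,float).reshape(-1,1,2),K,np.array(c["dist"])).reshape(-1,2)
    d=np.c_[u[:,0],-u[:,1],-np.ones(len(u))]@T[:3,:3].T
    return T[:3,3]+d*((np.reshape(z,-1)-T[2,3])/d[:,2])[:,None]
def shot(n,name,scale=1,crop=None):
    s=ctrl.read_state(); im=eyes.get_image(n)[:,:,::-1].copy(); cv2.imwrite(f"pics/{name}_raw.png",im)
    if crop: im=im[crop[1]:crop[3],crop[0]:crop[2]]
    cv2.imwrite(f"pics/{name}.png",cv2.resize(im,None,fx=scale,fy=scale,interpolation=cv2.INTER_CUBIC)); return s
def togo(s,p,yaw=None):
    """shift in tool axes (cm) from current pose to p, and turn about tool z (deg)"""
    M=R.from_euler("xyz",s["tool_rot"]).as_matrix(); d=M.T@(np.array(p)-s["eef_pos"])/10
    a=np.degrees(np.arctan2(M[1,0],M[0,0])); return np.round(d,2), None if yaw is None else round(-(yaw-a),1)
E
python3 - <<'E'
from h import *
px={'amber':(216,221,40),'whitev':(267,225,40),'green':(320,223,40),'orange':(368,232,9),'blue':(426,228,9),'rocker':(246,167,53),'dark':(318,168,18),'white':(397,174,18),'beaker':(455,176,35),'timer':(186,178,20)}
for k,v in px.items(): print(k,cast("top",v[:2],v[2])[0].round())
im=cv2.imread("pics/top0.png")[115:275,165:480]
cv2.imwrite("pics/topc.png",cv2.resize(im,None,fx=2.5,fy=2.5,interpolation=cv2.INTER_CUBIC))
E
```

```text
amber [465. 303.  40.]
whitev [456. 152.  40.]
green [464.  -4.  40.]
orange [ 441. -148.    9.]
blue [ 456. -320.    9.]
rocker [626. 217.  53.]
dark [632.   5.  18.]
white [ 617. -234.   18.]
beaker [ 610. -403.   35.]
timer [596. 406.  20.]
```

View pics/topc.png

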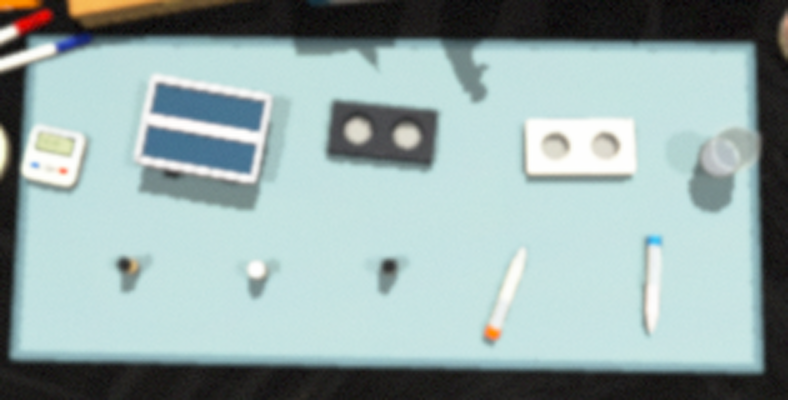

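The crop shows the tube ends: blue (654,237) to (650,333), orange cap (490,340) to tip (523,249). Rocker corners are at (152,77), (270,95), (257,182) and (136,163). Dark wells are at (358,130) and (407,136), white wells at (555,146) and (605,146).

```bash
python3 - <<'E'
from h import *
f=lambda pts,z:cast("top",np.array(pts)/2.5+[165,115]-.3,z)
for n,p,z in [("blue",[(654,237),(650,333)],9),("orange",[(490,340),(523,249)],9),("dark",[(358,130),(407,136)],18),("white",[(555,146),(605,146)],18),("rockL/R ends",[(144,120),(263.5,138.5)],53),("vials A W G",[(125,264),(257,269),(389,265)],44)]:
    q=f(p,z); d=q[0]-q[1]; print(n,q[:,:2].round().tolist(),"mid",q[:2].mean(0).round(),"len",np.linalg.norm(d[:2]).round(),"ang",np.degrees(np.arctan2(d[1],d[0])).round(1))
print(togo(ctrl.read_state(),[450,-300,190],0))
E
```

```text
blue [[511.0, -322.0], [397.0, -316.0]] mid [ 454. -319.    9.] len 115.0 ang -3.2
orange [[385.0, -126.0], [495.0, -165.0]] mid [ 440. -146.    9.] len 116.0 ang 160.3
dark [[636.0, 35.0], [629.0, -24.0]] mid [632.   6.  18.] len 60.0 ang 83.6
white [[619.0, -203.0], [620.0, -263.0]] mid [ 619. -233.   18.] len 60.0 ang 90.7
rockL/R ends [[638.0, 289.0], [617.0, 146.0]] mid [628. 217.  53.] len 145.0 ang 81.8
vials A W G [[467.0, 306.0], [464.0, 150.0], [471.0, -5.0]] mid [465. 228.  44.] len 156.0 ang 88.7
(array([ 34.3 , -23.13,   4.09]), np.float64(16.9))
```

move_arm:
  increments:
    - [34.1, -21.2, 4, 0, 0, 20]
    - [34.1, -21.2, 4, 0, 0, 20]
    - [34.1, -21.2, 4, 0, 0, 20]
    - [34.1, -21.2, 4, 0, 0, 20]
    - [34.1, -21.2, 4, 0, 0, 20]
    - [34.1, -21.2, 4, 0, 0, 20]
    - [34.1, -21.2, 4, 0, 0, 20]
    - [34.1, -21.2, 4, 0, 0, 20]
    - [34.1, -21.2, 4, 0, 0, 20]
    - [34.1, -21.2, 4, 0, 0, 20]
    - [34.1, -21.2, 4, 0, 0, 20]
    - [34.1, -21.2, 4, 0, 0, 20]
    - [34.1, -21.2, 4, 0, 0, 20]
  grip: 0.2

```text
clock: 1.45
eef_pos: [452.8, -321.2, 191.5]
tool_rot: [3.141, 0.0, -0.056]
force: [-0.0, 0.2, 0.2]
width: 51.4
```

```bash
cat >> h.py <<'E'
def blobs(im,kind,amin=150):
    h=cv2.cvtColor(im,cv2.COLOR_BGR2HSV); H,S,V=h[...,0].astype(int),h[...,1],h[...,2]
    m={"white":(S<45)&(V>130),"dark":(V<70),"blue":(H>95)&(H<125)&(S>120),"orange":(H<20)&(S>140)}[kind].astype(np.uint8)
    m=cv2.morphologyEx(m,cv2.MORPH_OPEN,np.ones((3,3),np.uint8))
    cs,_=cv2.findContours(m,cv2.RETR_EXTERNAL,cv2.CHAIN_APPROX_NONE)
    return sorted([c for c in cs if cv2.contourArea(c)>amin],key=cv2.contourArea,reverse=True)
def report(name,kind,z,s,amin=150,n="wrist"):
    for c in blobs(cv2.imread(f"pics/{name}_raw.png"),kind,amin)[:6]:
        p=cast(n,c.reshape(-1,2),z,s)[:,:2].astype(np.float32); (cx,cy),(w,h),_=cv2.minAreaRect(p); b=cv2.boxPoints(cv2.minAreaRect(p))
        e=max([b[1]-b[0],b[2]-b[1]],key=np.linalg.norm); print(kind,"px",c.reshape(-1,2).mean(0).round(),"at",round(cx,1),round(cy,1),"size",round(w),round(h),"ang",round(np.degrees(np.arctan2(e[1],e[0]))%180,1))
E
python3 - <<'E'
from h import *
s=shot("wrist","w1"); print(s["eef_pos"],s["tool_rot"],s["width"],s["clock"])
report("w1","white",9,s); report("w1","blue",9,s)
E
```

```text
[ 452.76416673 -321.19444403  191.49428941] [ 3.14093373e+00  9.52748454e-05 -5.63841718e-02] 51.351161763102844 1.45
white px [184. 130.] at 506.9 -170.5 size 558 275 ang 89.9
white px [ 42. 364.] at 183.0 95.0 size 243 142 ang 89.6
white px [329. 330.] at 222.4 -307.9 size 164 71 ang 86.8
white px [444. 379.] at 129.2 -470.9 size 125 51 ang 29.9
white px [212. 377.] at 142.3 -129.6 size 51 106 ang 141.5
white px [14. 15.] at 633.1 -21.0 size 23 24 ang 92.8
blue px [324. 128.] at 508.4 -321.0 size 17 12 ang 86.7
```

View pics/w1.png

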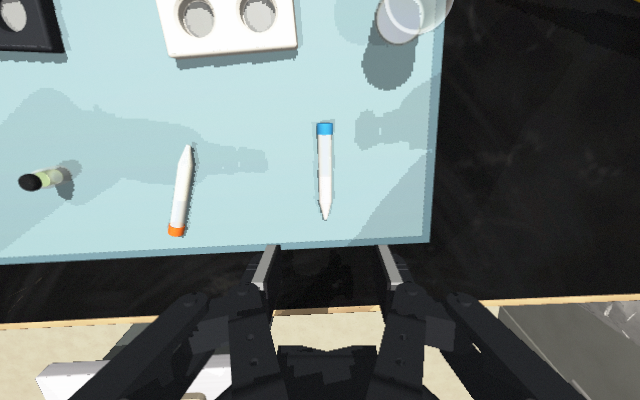

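Wrist view: blue tube runs from (324.5,122) to (325,220), orange from (176,237) to (189,145). The fingertips show at (265,265) and (390,265), and the green vial cap at (31,182).

```bash
python3 - <<'E'
from h import *
s=ctrl.read_state()
for p in ([(324.5,123),(325,220)],[(176,236),(189,145)]):
    q=cast("wrist",p,9,s)[:,:2]; d=q[0]-q[1]; print(q.round(),q.mean(0).round(1),np.linalg.norm(d),np.degrees(np.arctan2(d[1],d[0])))
q=cast("wrist",[(324.5,123),(325,220)],9,s)[:,:2].mean(0)
print(togo(s,[*q,7]))
E
```

```text
[[ 515. -321.]
 [ 397. -315.]] [ 455.9 -317.8] 117.61692624820914 -3.0811867002750972
[[ 386. -124.]
 [ 499. -165.]] [ 442.4 -144.2] 120.35728172951819 160.000085277097
(array([ 0.28, -0.33, 18.45]), None)
```

move_arm:
  increments:
    - [0.2, -0.3, 10, 0, 0, 0]
    - [0.2, -0.3, 14, 0, 0, 0]
    - [0.2, -0.3, 17, 0, 0, 0]
    - [0.2, -0.3, 18.4, 0, 0, 0]
    - [0.2, -0.3, 18.4, 0, 0, 0]
    - [0.2, -0.3, 18.4, 0, 0, 0]
    - [0.2, -0.3, 18.4, 0, 0, 0]

```text
clock: 2.2
eef_pos: [457.3, -318.1, 9.4]
tool_rot: [3.14, -0.003, -0.054]
force: [0.5, -0.4, -0.3]
width: 51.3
```

move_arm:
  increments:
    - [0, 0, 0, 0, 0, 0]
    - [0, 0, 0, 0, 0, 0]
    - [0, 0, 0, 0, 0, 0]
    - [0, 0, 0, 0, 0, 0]
    - [0, 0, 0, 0, 0, 0]
    - [0, 0, 0, 0, 0, 0]
    - [0, 0, 0, 0, 0, 0]
    - [0, 0, 0, 0, 0, 0]
  grip: -1

```text
clock: 3.0
eef_pos: [457.0, -317.3, 9.1]
tool_rot: [3.14, -0.002, -0.053]
force: [-0.7, 1.1, 7.8]
width: 16.0
```

move_arm:
  increments:
    - [0, 0, -3, 0, 0, 0]
    - [0, 0, -8, 0, 0, 0]
    - [0, 0, -13, 0, 0, 0]
    - [0, 0, -18, 0, 0, 0]
    - [15.4, -54.3, -18, 0, 0, -85]
    - [15.4, -54.3, -18, 0, 0, -85]
    - [15.4, -54.3, -18, 0, 0, -85]
    - [15.4, -54.3, -18, 0, 0, -85]
    - [15.4, -54.3, -18, 0, 0, -85]
    - [15.4, -54.3, -18, 0, 0, -85]
    - [15.4, -54.3, -18, 0, 0, -85]
    - [15.4, -54.3, -18, 0, 0, -85]
    - [15.4, -54.3, -18, 0, 0, -85]
    - [15.4, -54.3, -18, 0, 0, -85]
    - [15.4, -54.3, -18, 0, 0, -85]
    - [15.4, -54.3, -18, 0, 0, -85]
    - [15.4, -54.3, -18, 0, 0, -85]
    - [15.4, -54.3, -18, 0, 0, -85]
    - [15.4, -54.3, -18, 0, 0, -85]
    - [15.4, -54.3, -18, 0, 0, -85]

```text
clock: 5.0
eef_pos: [638.9, 214.9, 187.6]
tool_rot: [3.141, 0.001, 1.428]
force: [0.6, -0.5, -0.5]
width: 16.0
```

```bash
python3 - <<'E'
from h import *
s=shot("wrist","w2"); print(s["eef_pos"],s["tool_rot"],s["width"],s["clock"],s["qpos"])
report("w2","blue",46,s)
E
```

```text
[638.9159824  214.88472613 187.60346367] [3.14124917e+00 1.33343285e-03 1.42754546e+00] 15.98221554064929 5.0 [-0.22528427  0.71801807 -0.25152139  1.48232962  0.20183158  0.96709022
 -0.6754058 ]
blue px [317. 165.] at 624.3 236.3 size 108 66 ang 22.8
blue px [500. 278.] at 824.6 74.8 size 32 136 ang 127.5
blue px [291. 138.] at 612.2 266.0 size 45 38 ang 81.8
```

View pics/w2.png

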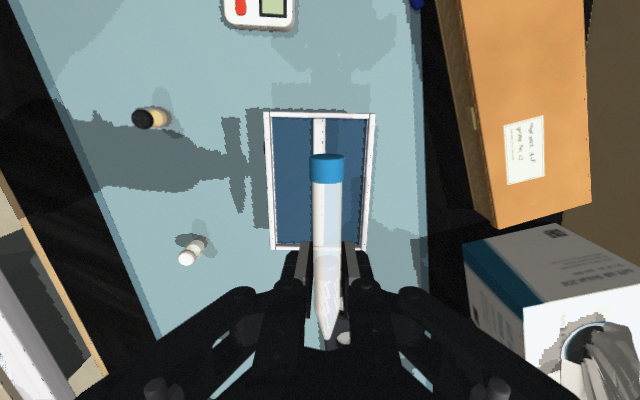

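Wrist view over the rocker, tube held. Platform corners are at (264,113), (375,114), (270,250) and (364,248), with the rib top centre at (319,116). The vial caps show at (140,118) for amber and (187,258) for white.

```bash
python3 - <<'E'
from h import *
s=ctrl.read_state()
q=cast("wrist",[(264,113),(375,114),(270,250),(364,248)],53,s)[:,:2]; print(q.round(), q.mean(0))
for a,b in((0,1),(2,3),(2,0),(3,1)): d=q[b]-q[a]; print(np.linalg.norm(d),np.degrees(np.arctan2(d[1],d[0])))
c=q.mean(0); th=np.radians(-8.2)
for x in(26,-26): print(x,c+x*np.array([np.cos(th),np.sin(th)]),togo(s,[*(c+x*np.array([np.cos(th),np.sin(th)])),56],81.8))
t=cast("wrist",[(327,156),(333,342)],s["eef_pos"][2],s)[:,:2]; print("tube",t,t.mean(0)-s["eef_pos"][:2])
q=cast("wrist",[(140,118),(187,258)],44,s); print(q)
E
```

```text
[[592. 297.]
 [695. 281.]
 [567. 154.]
 [670. 141.]] [630.9969115  218.51826789]
104.61878835317357 -8.714675032668326
104.13449497820369 -6.851139252505941
145.46604484177155 80.28129399549856
142.0909168346484 80.03990812663898
26 [656.7310935  214.80991561] (array([ 0.22,  1.77, 13.16]), np.float64(0.0))
-26 [605.2627295  222.22662016] (array([ 0.22, -3.43, 13.16]), np.float64(0.0))
tube [[647.88346896 272.66692646]
 [634.4649238  152.42575974]] [ 2.24663948 -2.77215931]
[[469.04318013 309.71971325  44.        ]
 [467.41319552 152.80526338  44.        ]]
```

move_arm:
  increments:
    - [0.2, 1.7, 5, 0, 0, 0]
    - [0.2, 1.7, 9, 0, 0, 0]
    - [0.2, 1.7, 11, 0, 0, 0]
    - [0.2, 1.7, 12, 0, 0, 0]
    - [0.2, 1.7, 12.8, 0, 0, 0]
    - [0.2, 1.7, 13.1, 0, 0, 0]
    - [0.2, 1.7, 13.1, 0, 0, 0]
    - [0.2, 1.7, 13.1, 0, 0, 0]
    - [0.2, 1.7, 13.1, 0, 0, 0]

```text
clock: 5.95
eef_pos: [656.6, 217.2, 57.5]
tool_rot: [3.14, -0.001, 1.43]
force: [0.1, -0.4, 0.6]
width: 16.1
```

move_arm:
  increments:
    - [0, 0, 0.1, 0, 0, 0]
    - [0, 0, 0.1, 0, 0, 0]
    - [0, 0, 0.1, 0, 0, 0]
    - [0, 0, 0.1, 0, 0, 0]
    - [0, 0, 0.1, 0, 0, 0]
    - [0, 0, 0.1, 0, 0, 0]
  grip: -0.15

```text
clock: 6.55
eef_pos: [655.8, 217.0, 55.3]
tool_rot: [-3.142, 0.0, 1.43]
force: [-0.1, -0.4, -0.3]
width: 36.1
```

move_arm:
  increments:
    - [0, 0, -3, 0, 0, 0]
    - [0, 0, -8, 0, 0, 0]
    - [0, 0, -12, 0, 0, 0]
    - [-7, 0, -13, 0, 0, 0]
    - [-7, 0, -13, 0, 0, 0]
    - [-7, 0, -13, 0, 0, 0]
    - [-7, 0, -13, 0, 0, 0]

```text
clock: 7.25
eef_pos: [646.2, 147.4, 185.5]
tool_rot: [3.141, -0.001, 1.429]
force: [-0.6, 1.0, 0.6]
width: 36.4
```

```bash
python3 - <<'E'
from h import *
s=shot("wrist","w3"); print(s["eef_pos"],s["tool_rot"],s["clock"])
print(togo(s,[441,-145,185],-20))
E
```

```text
[646.15023401 147.40077472 185.54762723] [ 3.14138266e+00 -6.12432301e-04  1.42910766e+00] 7.25
(array([-3.184e+01, -1.618e+01,  3.000e-02]), np.float64(101.9))
```

View pics/w3.png

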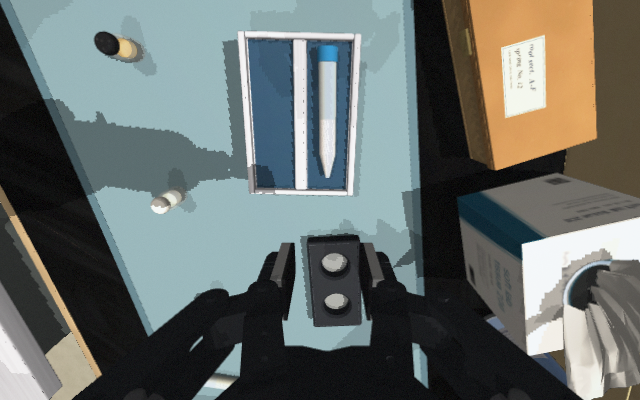

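The blue tube lies well inside the right (far) trough, from (328,44) to (326,178). The dark rack wells show at (335,263) and (337,301). The orange tube is next.

move_arm:
  increments:
    - [-31.8, -16.2, 2, 0, 0, 102]
    - [-31.8, -16.2, 2, 0, 0, 102]
    - [-31.8, -16.2, 2, 0, 0, 102]
    - [-31.8, -16.2, 2, 0, 0, 102]
    - [-31.8, -16.2, 2, 0, 0, 102]
    - [-31.8, -16.2, 2, 0, 0, 102]
    - [-31.8, -16.2, 2, 0, 0, 102]
    - [-31.8, -16.2, 2, 0, 0, 102]
    - [-31.8, -16.2, 2, 0, 0, 102]
    - [-31.8, -16.2, 2, 0, 0, 102]
    - [-31.8, -16.2, 2, 0, 0, 102]
    - [-31.8, -16.2, 2, 0, 0, 102]
    - [-31.8, -16.2, 2, 0, 0, 102]
    - [-31.8, -16.2, 8, 0, 0, 102]
    - [-31.8, -16.2, 12, 0, 0, 102]
    - [-31.8, -16.2, 12, 0, 0, 102]
  grip: 0.2

```text
clock: 8.9
eef_pos: [436.6, -141.9, 59.2]
tool_rot: [3.142, 0.015, -0.345]
force: [-0.7, 1.4, -0.1]
width: 51.1
```

```bash
python3 - <<'E'
from h import *
s=shot("wrist","w4"); print(s["eef_pos"],s["tool_rot"],s["clock"],s["width"])
report("w4","orange",9,s,60)
print(togo(s,[441,-145,7],-20))
E
```

```text
[ 436.64179854 -141.89584854   59.15003889] [ 3.14153544  0.01476958 -0.34542488] 8.9 51.100063321024116
orange px [329. 274.] at 391.4 -126.1 size 17 14 ang 70.2
(array([0.59, 0.14, 5.21]), np.float64(0.2))
```

View pics/w4.png

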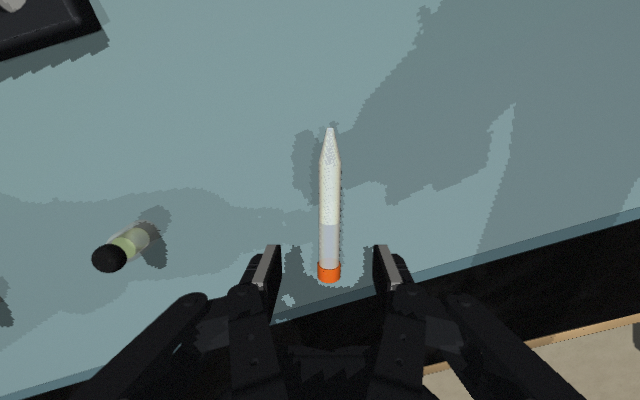

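The tube is centred between the open fingers at column 329, with the cap at (329,274), so I'll descend.

move_arm:
  increments:
    - [0.3, 0.2, 2.5, 0, 0, 0]
    - [0.3, 0.2, 4.5, 0, 0, 0]
    - [0.3, 0.2, 5.1, 0, 0, 0]
    - [0.3, 0.2, 5.1, 0, 0, 0]
    - [0.3, 0.2, 5.1, 0, 0, 0]
    - [0.3, 0.2, 5.1, 0, 0, 0]

```text
clock: 9.55
eef_pos: [444.8, -147.5, 16.2]
tool_rot: [-3.141, -0.004, -0.349]
force: [-1.3, 0.5, -0.8]
width: 51.3
```

move_arm:
  increments:
    - [0, 0, 0, 0, 0, 0]
    - [0, 0, 0, 0, 0, 0]
    - [0, 0, 0, 0, 0, 0]
    - [0, 0, 0, 0, 0, 0]
    - [0, 0, 0, 0, 0, 0]
    - [0, 0, 0, 0, 0, 0]
    - [0, 0, 0, 0, 0, 0]
  grip: -1

```text
clock: 10.25
eef_pos: [443.6, -147.5, 15.1]
tool_rot: [-3.141, -0.001, -0.35]
force: [-1.2, 0.9, 9.2]
width: 15.3
```

```bash
python3 - <<'E'
from h import *
s=ctrl.read_state(); print(s["eef_pos"],s["width"])
print(togo(s,[604.5,221,180],81.8))
E
```

```text
[ 443.58818961 -147.51353915   15.0842194 ] 15.281522485369072
(array([  2.49, -40.14, -16.47]), np.float64(-101.9))
```

Commanded height was 7 mm above what I wanted, so this grips only the top of the tube. I'll regrip lower.

move_arm:
  increments:
    - [0, 0, 0, 0, 0, 0]
    - [0, 0, 0, 0, 0, 0]
    - [0, 0, 0, 0, 0, 0]
    - [0, 0, 0, 0, 0, 0]
    - [-0.2, -0.2, 0.4, 0, 0, 0]
    - [-0.2, -0.2, 0.7, 0, 0, 0]
    - [-0.2, -0.2, 0.7, 0, 0, 0]
    - [-0.2, -0.2, 0.7, 0, 0, 0]
  grip: 0

```text
clock: 11.05
eef_pos: [442.0, -144.9, 7.2]
tool_rot: [3.141, 0.0, -0.35]
force: [-0.3, -0.4, 0.5]
width: 42.8
```

move_arm:
  increments:
    - [0, 0, 0, 0, 0, 0]
    - [0, 0, 0, 0, 0, 0]
    - [0, 0, 0, 0, 0, 0]
    - [0, 0, 0, 0, 0, 0]
    - [0, 0, 0, 0, 0, 0]
    - [0, 0, 0, 0, 0, 0]
    - [0, 0, 0, 0, 0, 0]
  grip: -1

```text
clock: 11.75
eef_pos: [442.1, -145.0, 7.7]
tool_rot: [-3.141, -0.0, -0.35]
force: [-0.5, 0.5, 6.1]
width: 15.8
```

```bash
python3 - <<'E'
from h import *
s=ctrl.read_state(); print(s["eef_pos"],s["width"])
print(togo(s,[604.5,221,180],81.8))
E
```

```text
[ 442.14770912 -144.99821217    7.67995533] 15.839083485516197
(array([  2.7 , -39.95, -17.22]), np.float64(-101.9))
```

move_arm:
  increments:
    - [0, 0, -3, 0, 0, 0]
    - [0, 0, -8, 0, 0, 0]
    - [0, 0, -13, 0, 0, 0]
    - [2.7, -40, -17.2, 0, 0, -102]
    - [2.7, -40, -17.2, 0, 0, -102]
    - [2.7, -40, -17.2, 0, 0, -102]
    - [2.7, -40, -17.2, 0, 0, -102]
    - [2.7, -40, -17.2, 0, 0, -102]
    - [2.7, -40, -17.2, 0, 0, -102]
    - [2.7, -40, -17.2, 0, 0, -102]
    - [2.7, -40, -17.2, 0, 0, -102]
    - [2.7, -40, -17.2, 0, 0, -102]
    - [2.7, -40, -17.2, 0, 0, -102]
    - [2.7, -40, -17.2, 0, 0, -102]
    - [2.7, -40, -17.2, 0, 0, -102]
    - [2.7, -40, -17.2, 0, 0, -102]
    - [2.7, -40, -17.2, 0, 0, -102]
    - [2.7, -40, -17.2, 0, 0, -102]
    - [2.7, -40, -17.2, 0, 0, -102]
    - [2.7, -40, -17.2, 0, 0, -102]

```text
clock: 13.75
eef_pos: [604.5, 221.7, 179.3]
tool_rot: [3.142, 0.0, 1.43]
force: [-0.1, 0.2, 0.3]
width: 15.6
```

```bash
python3 - <<'E'
from h import *
s=shot("wrist","w5"); print(s["eef_pos"],s["tool_rot"],s["width"],s["clock"])
print(togo(s,[604.5,221,56],81.8))
E
```

```text
[604.50161502 221.71131686 179.28621652] [3.14158046e+00 1.62001906e-04 1.42964924e+00] 15.64958224109725 13.75
(array([-7.000e-02,  1.000e-02,  1.233e+01]), np.float64(0.1))
```

View pics/w5.png

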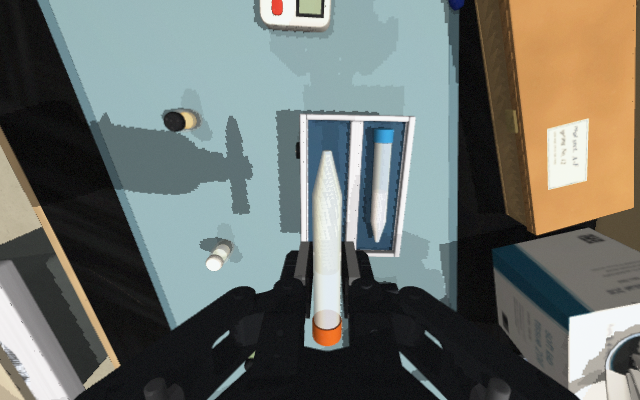

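The orange tube is held straight at column 327, over the near trough (columns 308–350). I'll lower and release it.

move_arm:
  increments:
    - [0, 0, 5, 0, 0, 0]
    - [0, 0, 9, 0, 0, 0]
    - [0, 0, 11, 0, 0, 0]
    - [0, 0, 12, 0, 0, 0]
    - [0, 0, 12.4, 0, 0, 0]
    - [0, 0, 12.4, 0, 0, 0]
    - [0, 0, 12.4, 0, 0, 0]
    - [0, 0, 12.4, 0, 0, 0]
    - [0, 0, 12.4, 0, 0, 0]

```text
clock: 14.7
eef_pos: [605.2, 221.8, 56.4]
tool_rot: [3.14, -0.001, 1.43]
force: [-0.1, 0.5, -0.5]
width: 15.8
```

move_arm:
  increments:
    - [0, 0, 0, 0, 0, 0]
    - [0, 0, 0, 0, 0, 0]
    - [0, 0, 0, 0, 0, 0]
    - [0, 0, 0, 0, 0, 0]
    - [0, 0, 0, 0, 0, 0]
  grip: -0.15

```text
clock: 15.2
eef_pos: [604.6, 221.6, 55.3]
tool_rot: [-3.142, 0.0, 1.43]
force: [0.4, -0.4, -0.2]
width: 36.4
```

move_arm:
  increments:
    - [0, 0, -3, 0, 0, 0]
    - [0, 0, -8, 0, 0, 0]
    - [0, 0, -11, 0, 0, 0]
    - [0, 0, -11, 0, 0, 0]
    - [0, 0, -11, 0, 0, 0]

```text
clock: 15.7
eef_pos: [604.8, 221.8, 166.0]
tool_rot: [3.14, -0.001, 1.43]
force: [-0.3, 0.0, -0.3]
width: 36.3
```

```bash
python3 - <<'E'
from h import *
s=ctrl.read_state(); print(s["eef_pos"],s["tool_rot"],s["width"],s["clock"],s["qpos"])
print(togo(s,[467,307,130],81.8))
s=shot("wrist","w6")
E
```

```text
[604.77374683 221.75417629 166.04702015] [ 3.14044057e+00 -8.29094053e-04  1.43026974e+00] 36.3109374131377 15.7 [-0.47515792  0.69368015  0.13549184  1.603443   -0.11533444  0.85088208
 -0.43513382]
(array([  6.51, -14.84,   3.59]), np.float64(0.1))
```

move_arm:
  increments:
    - [6.5, -14.7, 3, 0, 0, 0]
    - [6.5, -14.7, 3, 0, 0, 0]
    - [6.5, -14.7, 3, 0, 0, 0]
    - [6.5, -14.7, 3, 0, 0, 0]
    - [6.5, -14.7, 3, 0, 0, 0]
    - [6.5, -14.7, 3, 0, 0, 0]
    - [6.5, -14.7, 3, 0, 0, 0]
  grip: 0.2

```text
clock: 16.45
eef_pos: [470.1, 305.0, 135.2]
tool_rot: [3.14, 0.001, 1.427]
force: [0.9, -0.1, 0.2]
width: 51.2
```

```bash
python3 - <<'E'
from h import *
s=shot("wrist","w7"); print(s["eef_pos"],s["tool_rot"],s["width"],s["clock"])
report("w7","dark",44,s,100)
E
```

```text
[470.12566557 305.01687046 135.22483002] [3.14004311e+00 6.45380060e-04 1.42737860e+00] 51.22882073338436 16.45
dark px [342. 230.] at 469.1 260.8 size 392 682 ang 171.8
dark px [535. 255.] at 655.6 221.2 size 105 7 ang 83.0
dark px [325. 199.] at 469.4 309.1 size 18 17 ang 81.7
dark px [443. 221.] at 572.0 272.5 size 19 13 ang 88.8
dark px [634. 389.] at 780.4 34.6 size 10 34 ang 100.7
```

View pics/w7.png

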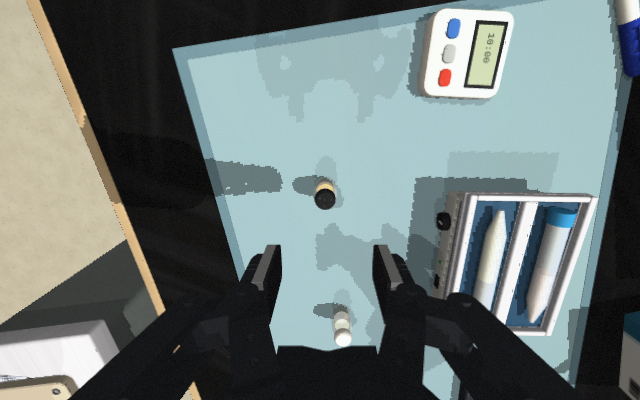

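The amber cap is a clean 18 mm blob at (325,199), which puts it at (469.4, 309.1). Both tubes lie in their troughs.

move_arm:
  increments:
    - [0.4, -0.1, 5, 0, 0, 0]
    - [0.4, -0.1, 8, 0, 0, 0]
    - [0.4, -0.1, 10.5, 0, 0, 0]
    - [0.4, -0.1, 11.6, 0, 0, 0]
    - [0.4, -0.1, 11.6, 0, 0, 0]
    - [0.4, -0.1, 11.6, 0, 0, 0]
    - [0.4, -0.1, 11.6, 0, 0, 0]

```text
clock: 17.2
eef_pos: [468.9, 311.1, 20.7]
tool_rot: [3.14, -0.002, 1.43]
force: [0.4, 0.7, 1.0]
width: 51.4
```

move_arm:
  increments:
    - [0, 0, 0, 0, 0, 0]
    - [0, 0, 0, 0, 0, 0]
    - [0, 0, 0, 0, 0, 0]
    - [0, 0, 0, 0, 0, 0]
    - [0, 0, 0, 0, 0, 0]
    - [0, 0, 0, 0, 0, 0]
    - [0, 0, 0, 0, 0, 0]
  grip: -1

```text
clock: 17.9
eef_pos: [468.3, 311.1, 20.5]
tool_rot: [3.14, -0.001, 1.43]
force: [-0.3, -2.0, 5.8]
width: 19.6
```

```bash
python3 - <<'E'
from h import *
s=ctrl.read_state(); print(s["eef_pos"],s["width"],s["clock"],s["tool_rot"])
for im,pose in(("w3",([646.15,147.4,185.5],[3.1414,-.0006,1.4291])),):
    t={"eef_pos":np.array(pose[0]),"tool_rot":pose[1]}
    print(cast("wrist",[(335,263),(337,301)],[18,18],t))
print(togo(s,[634,35,130],83))
E
```

```text
[468.25605174 311.05734351  20.53389739] 19.627537810671193 17.9 [ 3.14035572e+00 -1.18452565e-03  1.43028241e+00]
[[641.69131531  39.40844754  18.        ]
 [636.6786732  -18.02680515  18.        ]]
(array([-25.  ,  20.29, -10.95]), np.float64(-1.1))
```

move_arm:
  increments:
    - [0, 0, -1, 0, 0, 0]
    - [0, 0, -3, 0, 0, 0]
    - [0, 0, -6, 0, 0, 0]
    - [0, 0, -10, 0, 0, 0]
    - [0, 0, -13, 0, 0, 0]
    - [-4, 3, -13, 0, 0, 0]
    - [-8, 6, -13, 0, 0, 0]
    - [-12, 9, -13, 0, 0, 0]
    - [-16, 12.5, -13, 0, 0, 0]
    - [-20, 16, -13, 0, 0, 0]
    - [-23, 19, -13, 0, 0, 0]
    - [-25, 20.3, -13, 0, 0, 0]
    - [-25, 20.3, -13, 0, 0, 0]
    - [-25, 20.3, -13, 0, 0, 0]
    - [-25, 20.3, -13, 0, 0, 0]

```text
clock: 19.4
eef_pos: [632.9, 36.7, 149.5]
tool_rot: [-3.141, -0.001, 1.432]
force: [0.0, -0.0, -0.2]
width: 19.9
```

```bash
python3 - <<'E'
from h import *
s=shot("wrist","w8"); print(s["eef_pos"],s["tool_rot"],s["width"],s["clock"])
report("w8","dark",18,s,400)
E
```

```text
[632.94003256  36.65899108 149.5441057 ] [-3.14076724e+00 -1.22096204e-03  1.43235173e+00] 19.923839929769194 19.4
dark px [354. 236.] at 617.7 -28.6 size 459 682 ang 172.8
dark px [  7. 288.] at 259.1 -33.4 size 75 25 ang 62.1
```

View pics/w8.png

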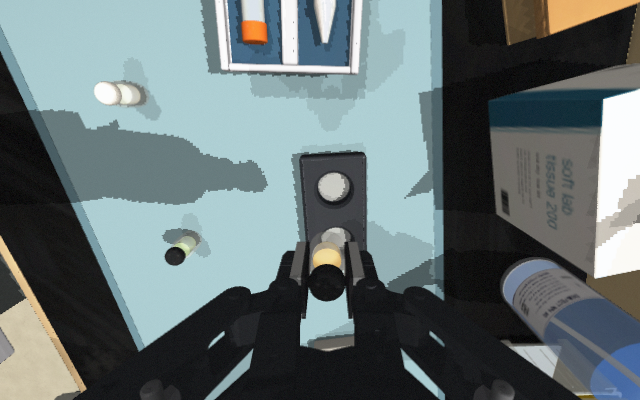

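The vial hangs straight at (328,270). The far well's floor is centred at (334,186), the rack top's far corners are at (301,155) and (366,153), and the near well is partly hidden at (336,238).

```bash
python3 - <<'E'
from h import *
s=ctrl.read_state()
q=cast("wrist",[(301,155),(366,153),(300,215),(367.5,215)],18,s)[:,:2]; print(q.round(1))
e=q[1]-q[0]; L=np.linalg.norm(e); u=e/L; v=np.array([-u[1],u[0]]); m=(q[0]+q[1])/2
print("short side",L,np.degrees(np.arctan2(e[1],e[0])),"wells",m-35*v,m-95*v)
print("mid low",q[2:].mean(0))
print(cast("wrist",[(334,186)]*2,[4,18],s))
h=cv2.cvtColor(cv2.imread("pics/w8_raw.png"),cv2.COLOR_BGR2GRAY)[165:212,308:360]
m_=(h>130).astype(np.uint8); c=max(cv2.findContours(m_,0,1)[0],key=cv2.contourArea)
print(cv2.boundingRect(c),cv2.minEnclosingCircle(c))
# vial cap in grip
print(cast("wrist",[(327,283)],s["eef_pos"][2]+23,s)-s["eef_pos"])
E
```

```text
[[613.4  75.4]
 [676.5  68.6]
 [601.8  13.2]
 [671.9   3.5]]
short side 63.46719118089679 -6.1665825167290595 wells [641.16466392  37.19886222] [634.7194937  -22.45396487]
mid low [636.85056537   8.35925653]
[[641.02728088  35.63613922   4.        ]
 [641.23117765  39.70706946  18.        ]]
(10, 8, 28, 28) ((23.94676399230957, 21.034446716308594), 14.273155212402344)
[[ 0.44203756 -1.81105251 23.        ]]
```

move_arm:
  increments:
    - [0.2, 0.7, 4, 0, 0, 0]
    - [0.2, 0.7, 8, 0, 0, 0]
    - [0.2, 0.7, 9.5, 0, 0, 0]
    - [0.2, 0.7, 10, 0, 0, 0]
    - [0.2, 0.7, 10.5, 0, 0, 0]
    - [0.2, 0.7, 11, 0, 0, 0]
    - [0.2, 0.7, 11.4, 0, 0, 0]
    - [0.2, 0.7, 11.8, 0, 0, 0]
    - [0.2, 0.7, 11.8, 0, 0, 0]
    - [0.2, 0.7, 11.8, 0, 0, 0]

```text
clock: 20.45
eef_pos: [641.0, 35.6, 31.6]
tool_rot: [3.141, -0.0, 1.43]
force: [-0.2, -0.7, -0.4]
width: 19.8
```

No contact, and the base is already below the rim. I'll finish lowering with a 2 mm shift.

move_arm:
  increments:
    - [0.2, 0, 0.2, 0, 0, 0]
    - [0.2, 0, 0.4, 0, 0, 0]
    - [0.2, 0, 0.6, 0, 0, 0]
    - [0.2, 0, 0.6, 0, 0, 0]
    - [0.2, 0, 0.6, 0, 0, 0]

```text
clock: 20.95
eef_pos: [641.1, 37.6, 25.2]
tool_rot: [-3.141, 0.0, 1.43]
force: [0.3, -0.4, 0.1]
width: 19.8
```

move_arm:
  increments:
    - [0, 0, 0, 0, 0, 0]
    - [0, 0, 0, 0, 0, 0]
    - [0, 0, 0, 0, 0, 0]
    - [0, 0, 0, 0, 0, 0]
    - [0, 0, 0, 0, 0, 0]
  grip: 0.0

```text
clock: 21.45
eef_pos: [641.2, 37.6, 25.4]
tool_rot: [3.141, -0.0, 1.43]
force: [0.8, 0.6, -0.4]
width: 42.6
```

move_arm:
  increments:
    - [0, 0, -2, 0, 0, 0]
    - [0, 0, -5, 0, 0, 0]
    - [0, 0, -9, 0, 0, 0]
    - [0, 0, -12, 0, 0, 0]
    - [0, 0, -12, 0, 0, 0]
    - [0, 0, -12, 0, 0, 0]

```text
clock: 22.05
eef_pos: [641.4, 37.8, 146.0]
tool_rot: [3.14, -0.0, 1.43]
force: [-0.6, 0.5, -0.5]
width: 42.9
```

```bash
python3 - <<'E'
from h import *
s=ctrl.read_state(); print(s["eef_pos"],s["clock"])
# vials in w8 (tops of caps)
t={"eef_pos":np.array([632.94,36.66,149.54]),"tool_rot":[-3.14077,-.00122,1.43235]}
print(cast("wrist",[(101,92),(173,257)],44,t))
print(togo(s,[470,-3,135],81.8))
E
```

```text
[641.36344225  37.76734279 145.95370493] 22.05
[[462.22190877 153.21860283  44.        ]
 [472.49708371  -3.90153209  44.        ]]
(array([ -6.44, -16.4 ,   1.07]), np.float64(0.1))
```

Next is the green vial.

move_arm:
  increments:
    - [-6.4, -16.4, 1, 0, 0, 0]
    - [-6.4, -16.4, 1, 0, 0, 0]
    - [-6.4, -16.4, 1, 0, 0, 0]
    - [-6.4, -16.4, 1, 0, 0, 0]
    - [-6.4, -16.4, 1, 0, 0, 0]
    - [-6.4, -16.4, 1, 0, 0, 0]
    - [-6.4, -16.4, 1, 0, 0, 0]
    - [-6.4, -16.4, 1, 0, 0, 0]
  grip: 0.2

```text
clock: 22.85
eef_pos: [471.0, -2.4, 135.0]
tool_rot: [3.141, -0.0, 1.431]
force: [0.2, -0.5, 0.7]
width: 51.0
```

```bash
python3 - <<'E'
from h import *
s=shot("wrist","w9"); print(s["eef_pos"],s["tool_rot"],s["width"],s["clock"])
report("w9","dark",44,s,100)
E
```

```text
[470.99973898  -2.3889577  134.98316232] [ 3.1409448e+00 -1.4076242e-04  1.4308670e+00] 51.025973645639546 22.85
dark px [361. 262.] at 490.8 -50.0 size 391 637 ang 171.6
dark px [ 60. 184.] at 255.7 28.5 size 56 157 ang 90.1
dark px [466. 156.] at 592.0 17.1 size 115 9 ang 84.6
dark px [519. 130.] at 636.0 37.6 size 38 37 ang 74.3
dark px [503. 207.] at 623.8 -20.4 size 40 50 ang 95.7
dark px [328. 203.] at 473.0 -3.2 size 18 17 ang 81.9
```

View pics/w9.png

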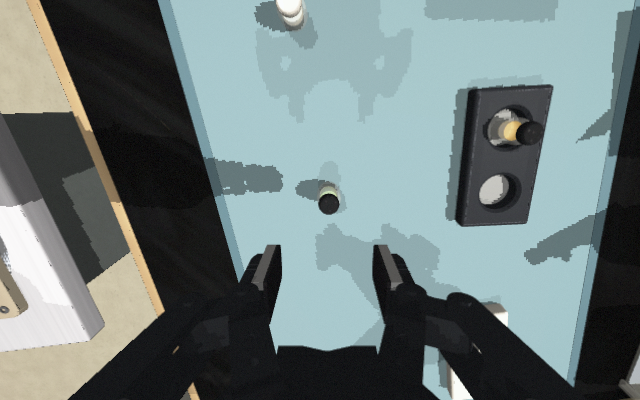

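Amber stands upright in the far well at (515,128). The green cap is at (328,203), i.e. (473.0, -3.2). Dark rack top corners are at (470,87), (553,85), (457,220) and (528,224).

move_arm:
  increments:
    - [-0.1, 0.2, 5, 0, 0, 0]
    - [-0.1, 0.2, 8, 0, 0, 0]
    - [-0.1, 0.2, 10.5, 0, 0, 0]
    - [-0.1, 0.2, 11.5, 0, 0, 0]
    - [-0.1, 0.2, 11.5, 0, 0, 0]
    - [-0.1, 0.2, 11.5, 0, 0, 0]
    - [-0.1, 0.2, 11.5, 0, 0, 0]

```text
clock: 23.6
eef_pos: [472.2, -3.8, 20.2]
tool_rot: [3.141, 0.0, 1.431]
force: [0.1, 0.2, -0.1]
width: 51.3
```

move_arm:
  increments:
    - [0, 0, 0, 0, 0, 0]
    - [0, 0, 0, 0, 0, 0]
    - [0, 0, 0, 0, 0, 0]
    - [0, 0, 0, 0, 0, 0]
    - [0, 0, 0, 0, 0, 0]
    - [0, 0, 0, 0, 0, 0]
    - [0, 0, 0, 0, 0, 0]
  grip: -1

```text
clock: 24.3
eef_pos: [472.1, -3.9, 21.0]
tool_rot: [3.14, -0.0, 1.43]
force: [-0.1, 1.0, 5.9]
width: 19.5
```

```bash
python3 - <<'E'
from h import *
s=ctrl.read_state(); print(s["eef_pos"],s["width"],s["clock"],s["tool_rot"])
t={"eef_pos":np.array([471,-2.39,134.98]),"tool_rot":[3.14094,-.00014,1.43087]}
q=cast("wrist",[(470,87),(553,85),(457,220),(528,224)],18,t)[:,:2];print(q.round(1),q.mean(0))
print(togo(s,[635,-22,150],81.9))
E
```

```text
[472.09335894  -3.94695056  20.96856881] 19.459506223430232 24.3 [ 3.14044587e+00 -4.51661669e-04  1.43013379e+00]
[[606.5  75.6]
 [676.1  67.1]
 [596.5 -47.7]
 [666.5 -61.9]] [636.41004648   8.27501028]
(array([  0.5 ,  16.4 , -12.88]), np.float64(0.0))
```

move_arm:
  increments:
    - [0, 0, -1, 0, 0, 0]
    - [0, 0, -3, 0, 0, 0]
    - [0, 0, -6, 0, 0, 0]
    - [0, 0, -10, 0, 0, 0]
    - [0, 0, -12.5, 0, 0, 0]
    - [0.2, 4, -12.9, 0, 0, 0]
    - [0.4, 8, -12.9, 0, 0, 0]
    - [0.5, 12, -12.9, 0, 0, 0]
    - [0.5, 15, -12.9, 0, 0, 0]
    - [0.5, 16.3, -12.9, 0, 0, 0]
    - [0.5, 16.3, -12.9, 0, 0, 0]
    - [0.5, 16.3, -12.9, 0, 0, 0]
    - [0.5, 16.3, -12.9, 0, 0, 0]

```text
clock: 25.6
eef_pos: [632.3, -21.7, 149.5]
tool_rot: [-3.14, -0.0, 1.43]
force: [-0.0, -0.4, -0.2]
width: 19.8
```

```bash
python3 - <<'E'
from h import *
s=shot("wrist","w10"); print(s["eef_pos"],s["tool_rot"],s["width"],s["clock"])
print(togo(s,[634,-22,32]))
E
```

```text
[632.31890734 -21.70208288 149.46730296] [-3.14011398e+00 -5.39803435e-05  1.43018615e+00] 19.8128135124819 25.6
(array([-1.000e-02,  1.900e-01,  1.175e+01]), None)
```

View pics/w10.png

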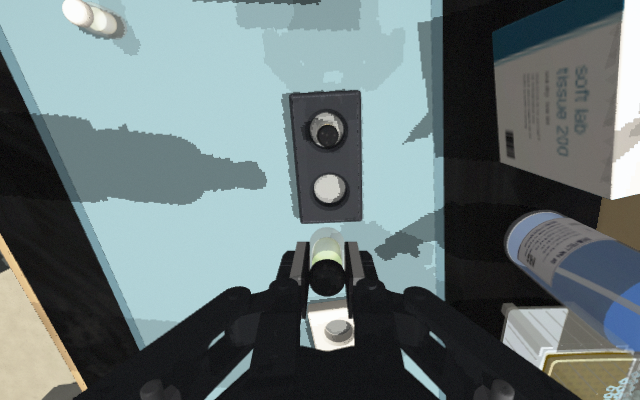

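The near well is at (330,188), 3 px right of the held vial at column 327. Amber stands upright at (326,132).

move_arm:
  increments:
    - [-0.15, 0.3, 4, 0, 0, 0]
    - [-0.15, 0.3, 8, 0, 0, 0]
    - [-0.15, 0.3, 9.5, 0, 0, 0]
    - [-0.15, 0.3, 10, 0, 0, 0]
    - [-0.15, 0.3, 10.5, 0, 0, 0]
    - [-0.15, 0.3, 11, 0, 0, 0]
    - [-0.15, 0.3, 11.4, 0, 0, 0]
    - [-0.15, 0.3, 11.8, 0, 0, 0]
    - [-0.15, 0.3, 11.8, 0, 0, 0]
    - [-0.15, 0.3, 11.8, 0, 0, 0]

```text
clock: 26.65
eef_pos: [636.7, -23.8, 31.5]
tool_rot: [3.141, -0.0, 1.43]
force: [-0.0, -0.6, 0.1]
width: 19.7
```

move_arm:
  increments:
    - [0, 0, 0.2, 0, 0, 0]
    - [0, 0, 0.4, 0, 0, 0]
    - [0, 0, 0.6, 0, 0, 0]
    - [0, 0, 0.6, 0, 0, 0]
    - [0, 0, 0.6, 0, 0, 0]

```text
clock: 27.15
eef_pos: [636.4, -23.8, 25.2]
tool_rot: [-3.141, 0.0, 1.43]
force: [-0.2, 0.0, -0.4]
width: 19.4
```

move_arm:
  increments:
    - [0, 0, 0, 0, 0, 0]
    - [0, 0, 0, 0, 0, 0]
    - [0, 0, 0, 0, 0, 0]
    - [0, 0, 0, 0, 0, 0]
    - [0, 0, 0, 0, 0, 0]
  grip: 0.0

```text
clock: 27.65
eef_pos: [636.5, -23.8, 25.3]
tool_rot: [3.142, -0.0, 1.43]
force: [0.7, 0.4, 0.5]
width: 42.8
```

move_arm:
  increments:
    - [0, 0, -2, 0, 0, 0]
    - [0, 0, -5, 0, 0, 0]
    - [0, 0, -9, 0, 0, 0]
    - [0, 0, -11, 0, 0, 0]
    - [15, -19.3, -11, 0, 0, 0]
    - [15, -19.3, -11, 0, 0, 0]
    - [15, -19.3, -11, 0, 0, 0]
    - [15, -19.3, -11, 0, 0, 0]
    - [15, -19.3, -11, 0, 0, 0]
    - [15, -19.3, -11, 0, 0, 0]
    - [15, -19.3, -11, 0, 0, 0]
    - [15, -19.3, -11, 0, 0, 0]
    - [15, -19.3, -11, 0, 0, 0]
  grip: 0.2

```text
clock: 28.95
eef_pos: [467.6, 150.5, 135.4]
tool_rot: [3.14, 0.0, 1.428]
force: [-0.2, 0.1, -0.4]
width: 51.1
```

```bash
python3 - <<'E'
from h import *
s=shot("wrist","w11"); print(s["eef_pos"],s["tool_rot"],s["width"],s["clock"])
report("w11","white",44,s,100)
E
```

```text
[467.61957659 150.46201206 135.43082853] [3.14043651e+00 2.63728235e-04 1.42775069e+00] 51.09256714727467 28.95
white px [537. 146.] at 638.8 127.7 size 316 133 ang 89.9
white px [ 55. 292.] at 187.0 74.4 size 201 75 ang 89.1
white px [285.  69.] at 454.0 257.1 size 54 129 ang 106.0
white px [576.  85.] at 669.8 211.4 size 111 17 ang 81.8
white px [505.  76.] at 616.5 228.6 size 106 16 ang 82.0
white px [454. 223.] at 583.3 113.2 size 68 31 ang 85.5
```

View pics/w11.png

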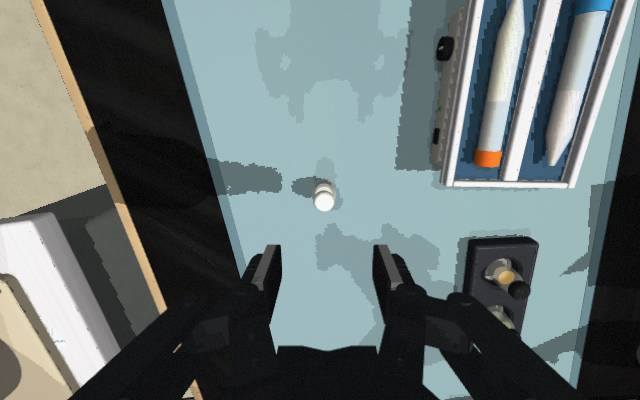

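The white cap top is at (324,201), i.e. about (466, 152). Both tubes and the black-capped vials look settled.

move_arm:
  increments:
    - [0.1, -0.1, 5, 0, 0, 0]
    - [0.1, -0.1, 8, 0, 0, 0]
    - [0.1, -0.1, 10.5, 0, 0, 0]
    - [0.1, -0.1, 11.5, 0, 0, 0]
    - [0.1, -0.1, 11.5, 0, 0, 0]
    - [0.1, -0.1, 11.5, 0, 0, 0]
    - [0.1, -0.1, 11.5, 0, 0, 0]

```text
clock: 29.7
eef_pos: [466.7, 153.0, 21.5]
tool_rot: [3.139, -0.001, 1.43]
force: [-0.2, -0.4, -1.0]
width: 51.4
```

move_arm:
  increments:
    - [0, 0, 0, 0, 0, 0]
    - [0, 0, 0, 0, 0, 0]
    - [0, 0, 0, 0, 0, 0]
    - [0, 0, 0, 0, 0, 0]
    - [0, 0, 0, 0, 0, 0]
    - [0, 0, 0, 0, 0, 0]
    - [0, 0, 0, 0, 0, 0]
  grip: -1

```text
clock: 30.4
eef_pos: [466.1, 153.2, 21.4]
tool_rot: [3.14, -0.001, 1.43]
force: [-1.1, 0.6, 6.6]
width: 19.4
```

```bash
python3 - <<'E'
from h import *
s=ctrl.read_state(); print(s["eef_pos"],s["width"],s["clock"],s["tool_rot"],s["qpos"])
print(togo(s,[622,-202,150],81.9))
E
```

```text
[466.14530733 153.18234045  21.41561949] 19.43646612736002 30.4 [ 3.14012902e+00 -9.63425588e-04  1.43034426e+00] [-0.46147055  0.77136859  0.12986838  2.10857272 -0.33465053  0.27886399
 -0.18610017]
(array([-32.97,  20.42, -12.86]), np.float64(0.1))
```

move_arm:
  increments:
    - [0, 0, -1, 0, 0, 0]
    - [0, 0, -3, 0, 0, 0]
    - [0, 0, -6, 0, 0, 0]
    - [0, 0, -10, 0, 0, 0]
    - [0, 0, -13, 0, 0, 0]
    - [-4, 2.4, -13, 0, 0, 0]
    - [-8, 4.8, -13, 0, 0, 0]
    - [-12, 7.2, -13, 0, 0, 0]
    - [-16, 9.6, -13, 0, 0, 0]
    - [-20, 12, -13, 0, 0, 0]
    - [-24, 14.5, -13, 0, 0, 0]
    - [-28, 17, -13, 0, 0, 0]
    - [-31, 19, -13, 0, 0, 0]
    - [-33, 20.4, -13, 0, 0, 0]
    - [-33, 20.4, -13, 0, 0, 0]
    - [-33, 20.4, -13, 0, 0, 0]
    - [-33, 20.4, -13, 0, 0, 0]

```text
clock: 32.1
eef_pos: [620.9, -200.5, 150.5]
tool_rot: [-3.141, -0.001, 1.432]
force: [-0.2, -0.1, -0.2]
width: 19.6
```

```bash
python3 - <<'E'
from h import *
s=shot("wrist","w12"); print(s["eef_pos"],s["tool_rot"],s["width"],s["clock"])
E
```

```text
[ 620.9156559  -200.46785488  150.46222946] [-3.14066417e+00 -1.36607756e-03  1.43191315e+00] 19.596786026858947 32.1
```

View pics/w12.png

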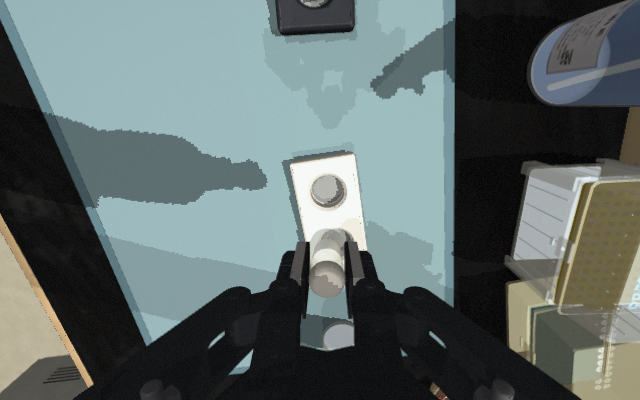

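The left well is at (328,189), almost in line with the held vial at column 327.

move_arm:
  increments:
    - [-0.2, 0.1, 4, 0, 0, 0]
    - [-0.2, 0.1, 8, 0, 0, 0]
    - [-0.2, 0.1, 9.5, 0, 0, 0]
    - [-0.2, 0.1, 10, 0, 0, 0]
    - [-0.2, 0.1, 10.5, 0, 0, 0]
    - [-0.2, 0.1, 11, 0, 0, 0]
    - [-0.2, 0.1, 11.4, 0, 0, 0]
    - [-0.2, 0.1, 11.8, 0, 0, 0]
    - [-0.2, 0.1, 11.8, 0, 0, 0]
    - [-0.2, 0.1, 11.8, 0, 0, 0]

```text
clock: 33.15
eef_pos: [622.2, -204.6, 32.5]
tool_rot: [3.141, 0.0, 1.43]
force: [0.4, -0.2, -0.8]
width: 19.5
```

move_arm:
  increments:
    - [0, 0, 0.2, 0, 0, 0]
    - [0, 0, 0.4, 0, 0, 0]
    - [0, 0, 0.6, 0, 0, 0]
    - [0, 0, 0.6, 0, 0, 0]
    - [0, 0, 0.6, 0, 0, 0]

```text
clock: 33.65
eef_pos: [622.0, -204.5, 26.2]
tool_rot: [-3.141, -0.0, 1.43]
force: [0.8, 0.4, -0.6]
width: 19.7
```

Base is about 5 mm up in the well, with no contact force. I'll release, lift and back off.

move_arm:
  increments:
    - [0, 0, 0, 0, 0, 0]
    - [0, 0, 0, 0, 0, 0]
    - [0, 0, 0, 0, 0, 0]
    - [0, 0, 0, 0, 0, 0]
    - [0, 0, 0, 0, 0, 0]
  grip: 0.0

```text
clock: 34.15
eef_pos: [622.1, -204.6, 26.4]
tool_rot: [3.141, 0.0, 1.43]
force: [0.0, -0.1, -0.6]
width: 42.6
```

move_arm:
  increments:
    - [0, 0, -2, 0, 0, 0]
    - [0, 0, -5, 0, 0, 0]
    - [0, 0, -9, 0, 0, 0]
    - [0, 0, -14, 0, 0, 0]
    - [0, 0, -18, 0, 0, 0]
    - [0, -12, -18, 0, 0, 0]
    - [0, -12, -18, 0, 0, 0]
    - [0, -12, -18, 0, 0, 0]
    - [0, -12, -18, 0, 0, 0]
    - [0, -12, -18, 0, 0, 0]

```text
clock: 35.15
eef_pos: [504.1, -187.9, 206.9]
tool_rot: [3.14, 0.0, 1.43]
force: [0.2, -0.1, -0.2]
width: 43.0
```

```bash
python3 - <<'E'
from h import *
s=shot("wrist","w13"); print(s["eef_pos"],s["tool_rot"],s["width"],s["clock"],s["force"])
im=eyes.get_image("top")[:,:,::-1]; side=eyes.get_image("side")[:,:,::-1]
a=cv2.resize(im[125:270,165:480],(800,368),interpolation=cv2.INTER_CUBIC); b=cv2.resize(side[150:300,150:450],(464,232),interpolation=cv2.INTER_CUBIC)
c=np.zeros((600,800,3),np.uint8); c[:368]=a; c[368:,:464]=b; w=cv2.imread("pics/w13_raw.png"); c[368:568,464:784]=cv2.resize(w,(320,200)); cv2.imwrite("pics/fin.png",c)
E
```

```text
[ 504.08047269 -187.85382142  206.89805481] [3.13959783e+00 4.85965466e-05 1.43022395e+00] 42.965136007828505 35.15 [ 0.16848547 -0.09548093 -0.16075368]
```

View pics/fin.png

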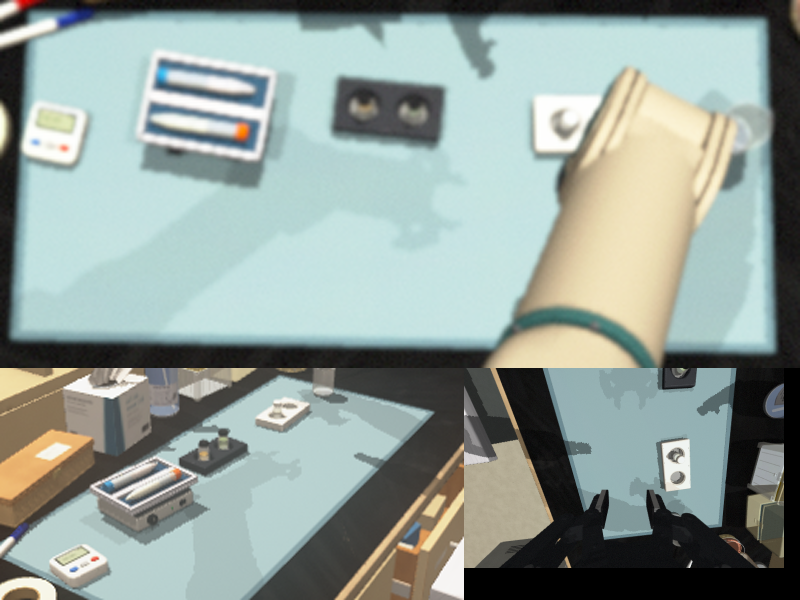

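The combined view shows both tubes in separate troughs, the two black-capped vials upright in the dark rack, and the white one upright in the white rack. Beaker and timer are in place and the arm is clear, so I'm handing in.

```bash
python3 -c "
from cell import ctrl
print(ctrl.finish_job())"
```

```text
the job is handed in; nothing more can be done
None
```

All five pieces are where they belong and released, and I handed the job in at about 35 s of the 120 s allowed; `finish_job` gives no verdict.

- **Tubes:** The blue tube lies in the far trough of the rocker and the orange in the near one. I regripped the orange tube because the first grip sat too high.
- **Vials:** Amber and green stand in the two wells of the dark rack, and the white blank stands in one well of the white rack.
- **Last checks:** The final top, side and wrist views show both tubes lengthwise in their troughs and all three vials upright. The beaker and timer look unmoved, and the arm is clear with near-zero force. I judged these final positions by eye; I did not measure them again.
- **Disagreement:** The top camera put the dark-rack wells and some other items 3 to 6 mm from where the wrist camera did. I followed the wrist camera, and all three vials went into their wells without contact force.

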